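# Zero the counter and fit the pulley on the shaft flat of a stirrer drive

### The arm

A 6-joint arm with a two-finger parallel gripper is mounted at the origin on the work surface. World frame = base frame: x ahead of the robot, y to its left, z up, the work surface at z = 0. Lengths are in m, angles in rad, forces in N, time in s.
With the tool pointing down it reaches from about 0.35 to 0.85 m from the base axis. Payload 8.1 kg.
Tool frame: the origin (TCP) lies between the finger pads, 19 mm behind the fingertips; this is the grasp point; z points along the fingers, y is the line along which they close (so a half turn about z gives the same grasp; the last joint's range is limited). The gripper opens to 93 mm and grips with 3 to 60 N. Pads are 15 mm wide; open, the fingers measure 128 mm over their backs; the gripper's body (75 mm by 188 mm) begins 65 mm behind the grasp point.
Start: joints at [-1.199, 0.13, 1.488, -0, 1.523, -0.085], TCP at [0.265, -0.538, 0.237] pointing down, gripper open.
Joint ranges: [-2.96, 2.96], [-0.89, 2.26], [0.02, 2.5], [-1.34, 4.48], [0, 2.73], [-2.66, 2.66]. Speed limits (rad/s): [2.39, 2.39, 2.79, 3.14, 3.14, 3.14].

### API

Orientations are given as a rotation vector (axis times angle).
In Python, from plant import monitor, eyes, ticket gives the robot as it stands.
- The arm moves only by the tool arm_command, never from a script. Its argument "deltas" is a list that holds one entry, the list of rows, each a list of 6 numbers: the shift along the world's x, y, z in cm, then the turn, a rotation vector about the world's x, y, z in degrees. In form: [[[tx, ty, tz, rx, ry, rz], ...]]. A call has 1 to 12 rows; each row shifts and turns the commanded pose from where the row before left it; what a row does not reach is not made up. A row lasts 1/12 s, in which the tool goes at most 41.7 mm and 7.16 degrees, less where a joint would pass 70% of its speed; a pose out of reach is approached as far as the arm can. A call is refused whole if a number of a shift passes 4.17 or a number of a turn 7.16, either way. A call with a gripper value outside its range is refused whole. "gripper" is the opening, from -1 (shut) to 1 (fully open), set as the call begins (left out, the last holds). The fingers move at their own pace and stop on an object; "squeeze" is the grip in N (left out, the last holds). Time passes only in rows, so rows that do not move let the fingers close. It gives the time, the measured TCP pose, the force, the opening and the grip force at its end, in the units of the state.
- monitor.read_state(): the state, without advancing time (a new reading comes with each control period).
- eyes.read_camera(name): name is "scene" or "top" or "wrist"; returns the picture (480x640x3 uint8, blue, green, red); there is no depth.
- eyes.camera_model(name): a dict with "fx", "fy", "cx", "cy" (pixels), "k1" (the pictures are not rectified: a ray, as slopes to the right and down, at radius r is drawn at 1 + k1 r^2 times it, then the intrinsics apply), "rvec" (rotation vector, rad) and "tvec" (3), from world to camera coordinates, as OpenCV has them. Camera axes: x right, y down, z forward; pixel columns grow to the right and rows downward; lengths in m; the calibration is good to about 2 mm. A picture is of the moment at which its call begins: read the wrist's pose just before it. camera_model takes no time and is no camera call; for the wrist camera it gives the pose at the moment of the call.
- ticket.close_job(): hands the job in; it is judged then, once.
The state is a dict: "t": time; "q": joint angles; "dq": joint speeds; "joint_torque": joint torques, N m; "tool_pos": TCP position; "orientation": TCP orientation; "force": force on the tool from outside, world axes, zero at the start; "wrist_torque": the same for the moment, N m; "opening": finger opening in m; "gripper_force": force on a finger pad.
Only numpy, scipy, OpenCV 4.12 (cv2) and the standard library are available. Lean on these libraries where they do the work, as an engineer would, in place of code of your own. Each camera call takes 0.05 s, during which the arm holds its last target. There are 200 camera calls.

### The job

Turn the stirrer drive's counter reset knob counter-clockwise back to its zero stop, then pinch the drive's shaft across its flat and turn it until your fingers feel that flat facing squarely to the drive's front. Slide the grooved pulley, set screw over the flat, all the way down onto the shaft's shoulder, and finish while still gripping it by the hub and pressing it firmly down: do not let go. Leave the other things where they are.

Things in the scene. Friction and masses are not known exactly. Their poses are not given: they have to be found in the camera images.
- drive: grey stirrer drive, a fixed box 110 (x) x 240 (y) x 60 mm high; origin under its centre, z up; its front (aluminium strip, white stud below the shaft) is its -x side. On top stand the shaft (65 mm from the centre towards -y) and the reset knob (70 mm towards +y, behind four white counter wheels).
- reset (a joint): angle of the counter's reset knob, rad: 0 = at the zero stop (end stop, cannot go below), grows clockwise seen from above; starts at 0.7 to 1.35, so turn it counter-clockwise. Stays where left; friction 0.04 N m. At 0 the knob's bar lies along the drive's x axis.
- reset_grip (a point): point on the vertical axis of the reset knob, at the height to grip, 37 mm above the drive's top; point x turns with the knob and runs along its black grip bar (42 mm long, 14 mm thick, its top 7 mm above this point, its foot, a disc 44 mm wide, 23 mm below this point).
- shaft (a joint): angle of the drive's vertical output shaft, rad: 0 = the flat faces the drive's front (-x of the drive), grows counter-clockwise seen from above; starts at 0.5 to 1.25. Turns freely both ways with friction 0.06 N m and stays where left.
- stub: steel shaft end, turns with the shaft: origin on its axis level with the drive's top (60 mm above the cart), z up, its -x points out of the flat. Lowest 8 mm: round shoulder 30 mm wide. Above it 44 mm of shaft, 20 mm round with one full-length flat (top 52 mm above the origin, last 2.5 mm tapered). 16.5 mm thick pinched across the flat, 20 mm on the round.
- shaft_flat: the flat on the shaft end, 15 mm wide, 6.5 mm from the shaft's axis; same origin and axes as stub.
- pulley: loose 0.16 kg aluminium pulley, hub up: grooved wheel 60 mm wide, 16 mm high, then a hub 34 mm wide up to 38 mm. Through bore 22.4 mm, D-shaped, flat on its -x side 7.7 mm from the axis (fits the shaft to about 9 degrees). Set screw sticks out of the hub to -x; grip the hub along y. Origin under its centre, z up; seated it is 8 mm above stub's origin.
- pulley_screw (a point): outer end of the pulley's set screw, 30 mm from the pulley's axis towards its -x, 27 mm above its underside; axes as the pulley.
- wrench: flat steel open-ended spanner, 180 mm long, lying; bystander; origin under its middle, x along it
- spacer: plain steel spacer ring without hub or screw, 40 mm outside, 25 mm bore, 12 mm high; bystander; origin under its centre
- beaker: open glass beaker, 80 mm wide, 100 mm high; bystander; origin under its centre
- jar: glass jar with black cap, 72 mm wide, 110 mm high; bystander; origin under its centre
- carton: small white carton with a blue end, 100 x 190 x 70 mm; bystander; origin under its centre
- stopper: black rubber stopper, 42 mm wide, 32 mm high; bystander; origin under its centre
- cylinder: upright clear measuring cylinder on a hexagonal foot 68 mm wide, 207 mm high; bystander; origin under its centre
There are look-alikes about, which are no part of the job. Of the things like the pulley, leave any that is blue or pink; of the rest the larger one is meant.

How it is judged:
By the outcome, as a careful person would: the job done as asked, in the order asked, and still so for the second after the job is handed in, while the arm keeps its last pose, push and grip.
It also fails if it takes over 50 s, if anything falls off the work surface, if the arm or the gripper's body presses on something with over 40 N, if the wrist force passes 120 N, or if a joint passes its speed limit or range.

## Working session

There is one attempt and no reset: what is moved stays moved. The work goes in short steps, Python scripts to look and compute and a tool call to move; the robot and the scene stay as the last step left them, time stands still between calls to the robot, and variables do not carry over. Pictures are saved under pics/ and viewed, at most 10 in all, crops included, and the job is handed in when it is done.

Besides the shell and the picture viewer there is one more tool, called after "Request:" by a JSON object that holds its "api" and its "payload". arm_command: Moves the arm, as the interface text tells. Its arguments: {"type":"object","properties":{"deltas":{"type":"array"},"gripper":{"type":"number"},"squeeze":{"type":"number"}},"required":["deltas"]}

```bash
mkdir -p pics
cat > h.py <<'E'
import numpy as np, cv2
from plant import monitor, eyes, ticket
def ray(name,u,v,m=None):
    m=m or eyes.camera_model(name)
    xd=np.array([(u-m['cx'])/m['fx'],(v-m['cy'])/m['fy']])
    x=xd.copy()
    for _ in range(30): x=xd/(1+m['k1']*(x@x))
    R=cv2.Rodrigues(np.array(m['rvec'],float))[0]; t=np.array(m['tvec'],float).ravel()
    return -R.T@t, R.T@np.array([x[0],x[1],1.])
def onz(name,u,v,z,m=None):
    o,d=ray(name,u,v,m); return o+d*(z-o[2])/d[2]
def proj(name,P,m=None):
    m=m or eyes.camera_model(name)
    R=cv2.Rodrigues(np.array(m['rvec'],float))[0]; p=R@np.array(P,float)+np.array(m['tvec'],float).ravel()
    s=p[:2]/p[2]; s=s*(1+m['k1']*(s@s)); return np.array([s[0]*m['fx']+m['cx'],s[1]*m['fy']+m['cy']])
def tri(a,b):
    (o1,d1),(o2,d2)=a,b
    d1=d1/np.linalg.norm(d1); d2=d2/np.linalg.norm(d2)
    s=np.linalg.lstsq(np.c_[d1,-d2],o2-o1,rcond=None)[0]
    p,q=o1+s[0]*d1,o2+s[1]*d2
    return (p+q)/2,np.linalg.norm(p-q)
E
python3 - <<'E'
from h import *
for n in ('scene','top'):
    im=eyes.read_camera(n); cv2.imwrite(f'pics/{n}0.png',im)
    m=eyes.camera_model(n); o,d=ray(n,320,240,m); print(n,o.round(3),d.round(3),m['fx'])
s=monitor.read_state(); print(s)
E
```

```text
scene [1.482 0.274 1.21 ] [-0.639 -0.162 -0.752] 559.7727701144419
top [ 0.319 -0.006  1.142] [ 0.219  0.002 -0.976] 525.856392528487
{'t': 0.1, 'q': array([-1.19938553e+00,  1.31116669e-01,  1.48920346e+00, -4.09007694e-06,
        1.52299848e+00, -8.53920992e-02]), 'dq': array([-2.08733047e-03, -3.72174901e-04, -2.42003357e-03,  1.00349806e-03,
       -8.44684907e-05, -9.22133957e-04]), 'joint_torque': array([ 9.20341699e-04, -5.61340749e+01, -4.93095481e+01,  7.69363507e-02,
        2.91003613e-02, -3.66753045e-05]), 'tool_pos': array([ 0.26448946, -0.53800136,  0.23645563]), 'orientation': array([-3.05834069e+00, -7.10935472e-01,  3.92533585e-04]), 'force': array([0.23113438, 0.92255068, 0.56124846]), 'wrist_torque': array([ 0.01716872, -0.02122252,  0.05572924]), 'gripper_force': 0.0, 'opening': 0.09286992688016703}
```

View pics/top0.png

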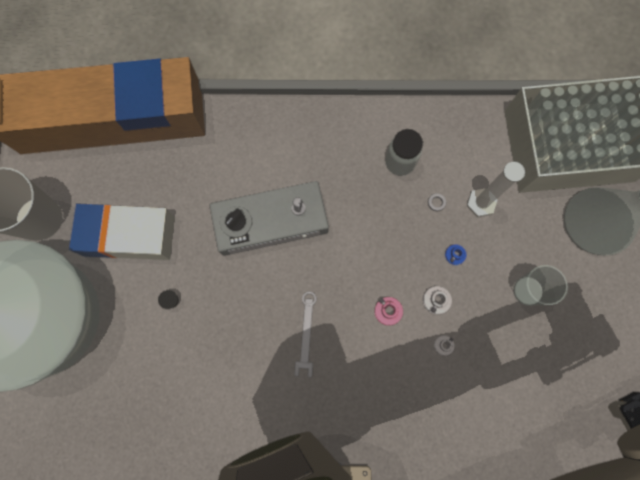

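View pics/scene0.png

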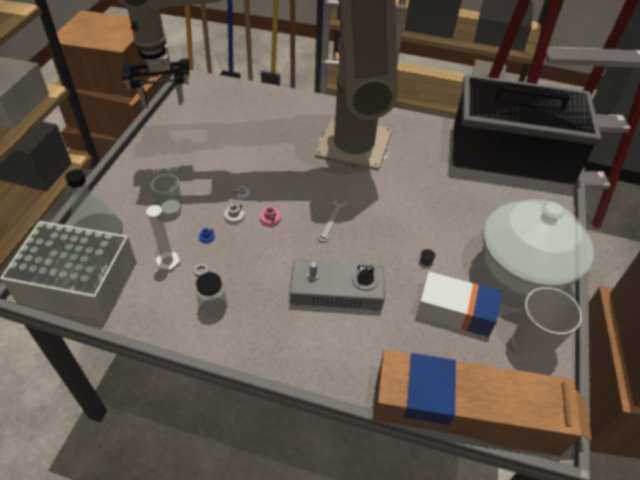

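Top view: the drive is at about (270,217), with its front facing down in the image, the knob at (236,218) and the shaft at (298,207). Pulley candidates are white/aluminium (438,299), small grey (445,345), blue (455,254), pink (389,311) and the spacer ring (437,202). By the description I choose (438,299). Next is the close crop to check it, plus measurements.

Run:
```python
from h import *
im=cv2.imread('pics/top0.png')
a=cv2.resize(im[270:370,375:475],(400,400),interpolation=cv2.INTER_CUBIC)
b=cv2.resize(im[175:260,205:335],None,fx=6,fy=6,interpolation=cv2.INTER_CUBIC)[:, :780]
sc=cv2.imread('pics/scene0.png')
c=cv2.resize(sc[195:235,215:290],(390,208),interpolation=cv2.INTER_CUBIC)
b=cv2.resize(b,(590,386))
out=np.zeros((600,800,3),np.uint8); out[:386,:590]=b; out[390:590,:200]=cv2.resize(a,(200,200))
out[390:598,205:595]=c
a2=cv2.resize(im[280:320,418:458],(200,200),interpolation=cv2.INTER_CUBIC); out[:200,595:795]=a2
a3=cv2.resize(im[325:365,425:465],(200,200),interpolation=cv2.INTER_CUBIC); out[200:400,595:795]=a3
cv2.imwrite('pics/crop1.png',out)
for z in (0,.016,.038): print('pul',onz('top',438,299,z).round(4), 'small',onz('top',445,345,z).round(3))
for p in ((211,203),(319,183),(328,230),(220,253)): print(p,onz('top',*p,.06).round(4))
print('shaft',onz('top',298,203,.112),'knob',onz('top',235,217,.1))
```

```text
pul [ 0.4456 -0.2605  0.    ] small [ 0.348 -0.271  0.   ]
pul [ 0.4438 -0.2569  0.016 ] small [ 0.347 -0.267  0.016]
pul [ 0.4413 -0.252   0.038 ] small [ 0.347 -0.262  0.038]
(211, 203) [0.6412 0.2297 0.06  ]
(319, 183) [ 0.6876 -0.0009  0.06  ]
(328, 230) [ 0.5834 -0.0207  0.06  ]
(220, 253) [0.5323 0.2055 0.06  ]
shaft [0.62692442 0.0413542  0.112     ] knob [0.59979385 0.17048153 0.1       ]
```

View pics/crop1.png

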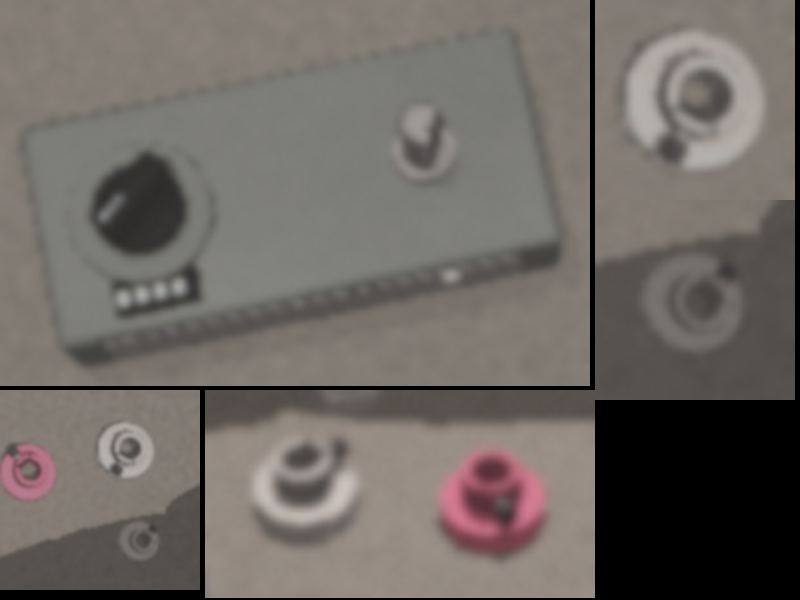

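Confirmed by the crop: the silver pulley (438,299) is larger than the shadowed grey one (445,345). Its set screw is at about (433,310). Moving over it on the way to the drive.

Request:
{"api": "arm_command", "payload": {"deltas": [[[1.5, 3.2, 0.5, 0, 0, 7], [1.5, 3.2, 0.5, 0, 0, 7], [1.5, 3.2, 0.5, 0, 0, 7], [1.5, 3.2, 0.5, 0, 0, 7], [1.5, 3.2, 0.5, 0, 0, 7], [1.5, 3.2, 0, 0, 0, 7], [1.5, 3.2, 0, 0, 0, 7], [1.5, 3.2, 0, 0, 0, 7], [1.5, 3.2, 0, 0, 0, 7], [0, 0, 0, 0, 0, 0], [0, 0, 0, 0, 0, 0]]]}}

```text
t: 1.02
tool_pos: [0.4002, -0.2489, 0.2622]
orientation: [-2.234, -2.209, 0.0]
force: [-0.0, -0.5, -0.1]
opening: 0.0931
gripper_force: 0.0
```

```bash
cat >> h.py <<'E'
def closing(s=None):
    s=s or monitor.read_state(); R=cv2.Rodrigues(np.array(s['orientation'],float))[0]
    return np.degrees(np.arctan2(R[1,1],R[0,1])), R[:,2]
E
python3 - <<'E'
from h import *
m=eyes.camera_model('wrist'); s=monitor.read_state(); im=eyes.read_camera('wrist'); cv2.imwrite('pics/w1.png',im)
print(s['t'],s['tool_pos'],closing(s),s['q'])
o,d=ray('wrist',320,240,m); print(o,d,m['fx'])
for P in ([.4413,-.252,.038],[.6245,.04,.11],[.597,.172,.1]): print(proj('wrist',P,m))
E
```

```text
1.0167 [ 0.40021611 -0.24892991  0.26224624] (np.float64(-0.651981194549397), array([-1.84043210e-04,  7.53074016e-05, -9.99999980e-01])) [-6.65236112e-01 -2.33399214e-01  1.79460334e+00 -5.43526518e-05
  1.58057981e+00 -6.53857413e-01]
[ 0.40009975 -0.17291844  0.41062957] [ 0.01283678 -0.27143775 -0.96249537] 332.6403911590782
[351.56113818 217.75518104]
[ 623.02827771 -160.9689731 ]
[ 604.55852794 -387.67115153]
```

View pics/w1.png

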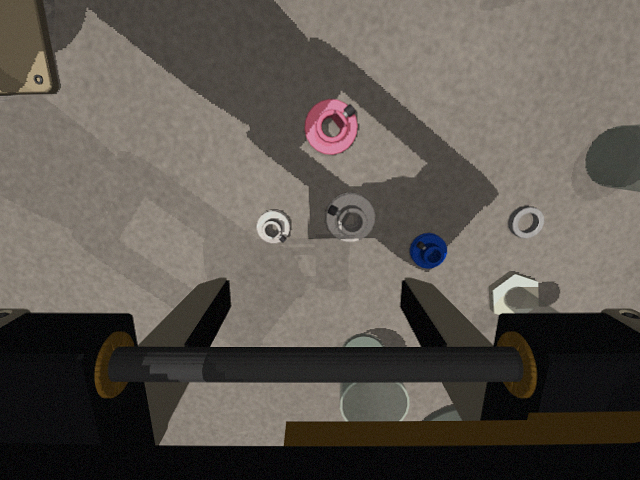

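The wrist view shows the target pulley at (351,217), its screw at (332,210), and the smaller silver one at (274,226). Going to the knob.

Request:
{"api": "arm_command", "payload": {"deltas": [[[1.64, 3.5, 0, 0, 0, 3.5], [1.64, 3.5, 0, 0, 0, 3.5], [1.64, 3.5, 0, 0, 0, 3.5], [1.64, 3.5, 0, 0, 0, 3.5], [1.64, 3.5, 0, 0, 0, 3.5], [1.64, 3.5, 0, 0, 0, 3.5], [1.64, 3.5, 0, 0, 0, 3.5], [1.64, 3.5, 0, 0, 0, 3.5], [1.64, 3.5, 0, 0, 0, 3.5], [1.64, 3.5, 0, 0, 0, 3.5], [1.64, 3.5, 0, 0, 0, 3.5], [1.64, 3.5, 0, 0, 0, 3.5]]]}}

```text
t: 2.07
tool_pos: [0.5977, 0.1695, 0.2618]
orientation: [-1.3, -2.86, 0.001]
force: [-0.0, -0.9, 0.6]
opening: 0.0929
gripper_force: 0.0
```

Request:
{"api": "arm_command", "payload": {"deltas": [[[0, 0, 0, 0, 0, 0], [0, 0, 0, 0, 0, 0]]]}}

```text
t: 2.23
tool_pos: [0.597, 0.1696, 0.2607]
orientation: [-1.298, -2.859, 0.003]
force: [0.2, -0.3, 0.3]
opening: 0.093
gripper_force: 0.0
```

Run:
```python
from h import *
m=eyes.camera_model('wrist'); s=monitor.read_state(); im=eyes.read_camera('wrist'); cv2.imwrite('pics/w2.png',im)
import pickle; pickle.dump(m,open('m2.pkl','wb'))
print(s['t'],s['tool_pos'],closing(s)[0])
for P in ([.6245,.04,.11],[.597,.172,.1]): print(proj('wrist',P,m))
```

```text
2.2333 [0.59704015 0.16955814 0.26073908] 41.14534491663528
[253.45728511 341.26116117]
[318.19608745 227.65796051]
```

View pics/w2.png

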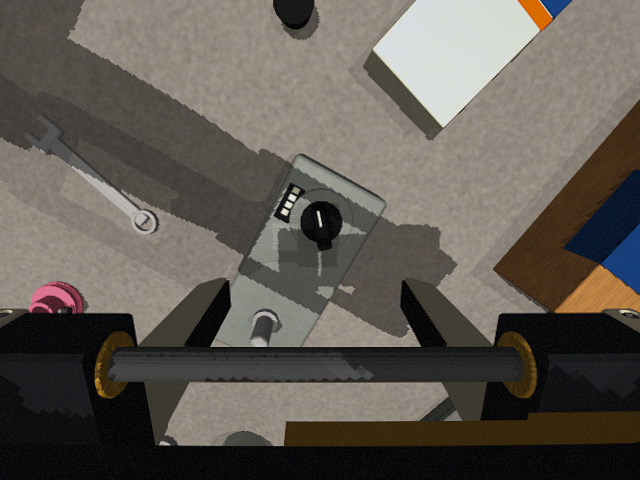

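Run:
```python
from h import *
im=cv2.imread('pics/w2.png')
a=cv2.resize(im[180:260,270:370],(750,600),interpolation=cv2.INTER_CUBIC)
a=np.clip(a.astype(float)*1.8,0,255).astype(np.uint8)
cv2.imwrite('pics/w2c.png',a)
```

```text
(no output)
```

View pics/w2c.png

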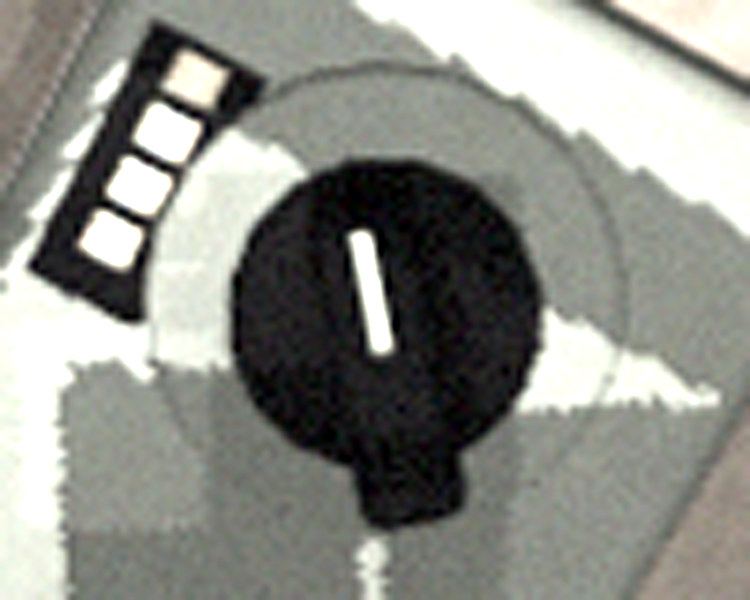

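Run:
```python
from h import *; import pickle
m=pickle.load(open('m2.pkl','rb'))
f=lambda x,y,z:onz('wrist',270+x/7.5,180+y/7.5,z,m)
print('disc',f(388,312,.074))
a,b,e=f(361,235,.104),f(381,350,.104),f(415,523,.100)
print(a,b,e); d=b-a; print('bar',np.degrees(np.arctan2(d[1],d[0]))); d=e-a; print(np.degrees(np.arctan2(d[1],d[0])))
d=(e-b)
print('closing',closing()[0])
# counter wheels line -> drive y
p,q=f(197,75,.062),f(108,240,.062); d=p-q; print('drive yaw',np.degrees(np.arctan2(-d[0],d[1])))
for n,z in(('seen top',.1),):print(tri(ray('top',235,217),ray('wrist',*proj('wrist',(a+b+e)/3,m),m)))
# shaft: top centre in w2
im=cv2.imread('pics/w2.png'); cv2.imwrite('pics/w2s.png',np.clip(cv2.resize(im[295:355,215:315],None,fx=7,fy=7,interpolation=cv2.INTER_CUBIC)*1.0,0,255).astype(np.uint8))
```

```text
disc [0.59981658 0.17462039 0.074     ]
[0.58598122 0.18439402 0.104     ] [0.59754844 0.17504537 0.104     ] [0.61682552 0.15998255 0.1       ]
bar -38.94521398570179
-38.359564593291026
closing 41.05784872843074
drive yaw 12.073548944950675
(array([0.60164895, 0.17156555, 0.09348831]), np.float64(0.00020072272459839219))
```

View pics/w2s.png

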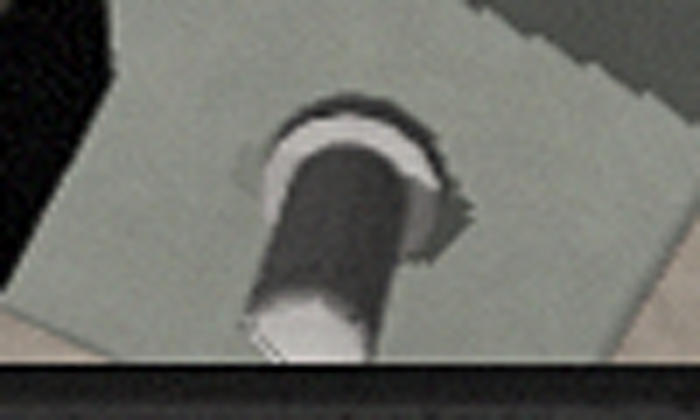

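Request:
{"api": "arm_command", "payload": {"deltas": [[[0.1, 0.1, -3, 0, 0, 2.5], [0.1, 0.1, -3, 0, 0, 2.5], [0.1, 0.1, -3, 0, 0, 2.5], [0, 0.05, -3, 0, 0, 2.5], [0, 0, -2.5, 0, 0, 0], [0, 0, -1.6, 0, 0, 0], [0, 0, 0, 0, 0, 0]]]}}

```text
t: 2.87
tool_pos: [0.5965, 0.1698, 0.0968]
orientation: [-1.048, -2.955, 0.007]
force: [0.1, 0.2, -1.5]
opening: 0.0928
gripper_force: 0.0
```

Request:
{"api": "arm_command", "payload": {"deltas": [[[0, 0, 0, 0, 0, 0], [0, 0, 0, 0, 0, 0], [0, 0, 0, 0, 0, 0], [0, 0, 0, 0, 0, 0], [0, 0, 0, 0, 0, 0], [0, 0, 0, 0, 0, 0], [0, 0, 0, 0, 0, 0], [0, 0, 0, 0, 0, 0]]], "gripper": -1, "squeeze": 20}}

```text
t: 3.53
tool_pos: [0.5995, 0.1732, 0.1016]
orientation: [1.044, 2.963, 0.0]
force: [0.5, -0.4, 0.4]
opening: 0.0442
gripper_force: 0.0
```

Request:
{"api": "arm_command", "payload": {"deltas": [[[0, 0, -0.3, 0, 0, 0], [0, 0, 0, 0, 0, 0], [0, 0, 0, 0, 0, 0], [0, 0, 0, 0, 0, 0], [0, 0, 0, 0, 0, 0], [0, 0, 0, 0, 0, 0], [0, 0, 0, 0, 0, 0]]]}}

```text
t: 4.12
tool_pos: [0.6003, 0.1741, 0.0984]
orientation: [1.043, 2.962, 0.004]
force: [5.4, 5.1, -5.2]
opening: 0.0138
gripper_force: 20.0
```

Run:
```python
from h import *
s=monitor.read_state(); print(s['t'],s['tool_pos'],closing(s)[0],s['force'],s['wrist_torque'],s['opening'],s['gripper_force'],s['q'])
```

```text
4.1167 [0.60025885 0.17410819 0.09835695] 51.189087423733 [ 5.41869447  5.10827803 -5.24036034] [ 0.93338762 -1.03877267 -0.01596358] 0.013830859375361923 19.986974000930786 [ 1.99512420e-01  2.96931082e-01  1.55755647e+00  1.41908654e-03
  1.28480068e+00 -6.94303906e-01]
```

Request:
{"api": "arm_command", "payload": {"deltas": [[[0.1, 0.1, 0, 0, 0, 5], [0, 0, 0, 0, 0, 5], [0, 0, 0, 0, 0, 5], [0, 0, 0, 0, 0, 5], [0, 0, 0, 0, 0, 5], [0, 0, 0, 0, 0, 5], [0, 0, 0, 0, 0, 5], [0, 0, 0, 0, 0, 5], [0, 0, 0, 0, 0, 5], [0, 0, 0, 0, 0, 3], [0, 0, 0, 0, 0, 0]]]}}

```text
t: 5.03
tool_pos: [0.6004, 0.1743, 0.0983]
orientation: [0.255, -3.131, -0.001]
force: [1.5, 2.0, -0.7]
opening: 0.0139
gripper_force: 20.0
```

```bash
cat > st.py <<'E'
from h import *
s=monitor.read_state(); print(s['t'],s['tool_pos'].round(4),closing(s)[0].round(2),closing(s)[1].round(4),s['force'].round(2),s['wrist_torque'].round(3),round(s['opening'],4),s['gripper_force'],s['q'].round(3))
E
python3 st.py
```

```text
5.0333 [0.6004 0.1743 0.0983] 99.32 [-1.e-04  4.e-04 -1.e+00] [ 1.47  1.99 -0.72] [ 0.338 -0.22   0.054] 0.0139 19.989145696163177 [ 0.2    0.3    1.554  0.     1.288 -1.533]
```

Request:
{"api": "arm_command", "payload": {"deltas": [[[0, 0, 0, 0, 0, 2], [0, 0, 0, 0, 0, 2], [0, 0, 0, 0, 0, 1.5], [0, 0, 0, 0, 0, 0], [0, 0, 0, 0, 0, 0]]]}}

```text
t: 5.45
tool_pos: [0.6003, 0.1744, 0.0983]
orientation: [0.397, -3.116, -0.001]
force: [0.7, 3.3, -1.8]
opening: 0.0137
gripper_force: 20.3
```

```bash
python3 st.py
```

```text
5.45 [0.6003 0.1744 0.0983] 104.54 [-2.e-04  6.e-04 -1.e+00] [ 0.74  3.33 -1.79] [ 0.587 -0.175 -0.452] 0.0137 20.33654898405075 [ 2.000e-01  3.000e-01  1.554e+00  1.000e-03  1.288e+00 -1.624e+00]
```

Request:
{"api": "arm_command", "payload": {"deltas": [[[0, 0, 0, 0, 0, 0], [0, 0, 0, 0, 0, 0], [0, 0, 0, 0, 0, 0], [0, 0, 0.5, 0, 0, 0], [0, 0, 2.5, 0, 0, 0], [0, 0, 3, 0, 0, 0], [0.7, -2.3, 3, 0, 0, 0], [0.7, -2.3, 3, 0, 0, 0], [0.7, -2.3, 2, 0, 0, 0], [0, 0, 0, 0, 0, 0], [0, 0, 0, 0, 0, 0], [0, 0, 0, 0, 0, 0]]], "gripper": 0.2}}

```text
t: 6.45
tool_pos: [0.621, 0.1052, 0.2377]
orientation: [0.4, -3.115, -0.001]
force: [-0.3, -0.4, -0.2]
opening: 0.0554
gripper_force: 0.0
```

```bash
python3 st.py
python3 - <<'E'
from h import *; import pickle
m=eyes.camera_model('wrist'); im=eyes.read_camera('wrist'); cv2.imwrite('pics/w3.png',im)
pickle.dump(m,open('m3.pkl','wb'))
print(proj('wrist',[.6255,.041,.112],m),proj('wrist',[.6255,.041,.068],m),proj('wrist',[.6,.173,.1],m))
E
```

```text
6.45 [0.621  0.1052 0.2377] 104.64 [-1.1e-03  3.0e-04 -1.0e+00] [-0.27 -0.43 -0.21] [ 0.076 -0.109 -0.063] 0.0554 0.0 [ 0.086  0.211  1.397  0.     1.534 -1.74 ]
[241.08329575 227.07873018] [250.71630455 216.47965784] [395.35921666 233.49364776]
```

View pics/w3.png

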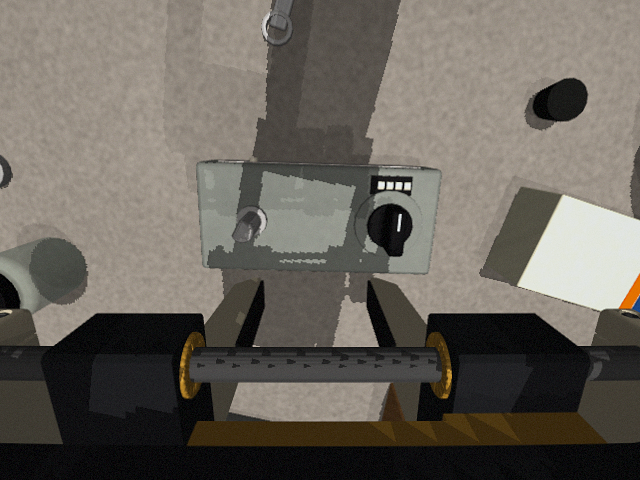

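Run:
```python
from h import *; import pickle
im=cv2.imread('pics/w3.png'); m=pickle.load(open('m3.pkl','rb'))
out=np.zeros((600,800,3),np.uint8)
out[:405,:780]=cv2.resize(im[150:285,190:450],(780,405),interpolation=cv2.INTER_CUBIC)
out[408:600,:240]=cv2.resize(im[200:248,220:280],(240,192),interpolation=cv2.INTER_CUBIC)
out[408:600,260:500]=cv2.resize(im[200:264,360:440],(240,192),interpolation=cv2.INTER_CUBIC)
out=np.clip(out*1.4,0,255).astype(np.uint8)
cv2.imwrite('pics/w3c.png',out)
g=im.min(2)
def blobs(x0,x1,y0,y1,t):
    n,l,st,c=cv2.connectedComponentsWithStats((g[y0:y1,x0:x1]>t).astype(np.uint8))
    for i in range(1,n):
        if 6<st[i,4]<200: print(st[i],c[i]+[x0,y0])
    return l
l=blobs(374,412,178,194,150); 
print('knob'); blobs(380,412,205,240,130)
ys,xs=np.where(g[205:240,385:412]>130); print(np.c_[xs+385,ys+205].T)
```

```text
[ 4  4  7  7 47] [380.87234043 184.89361702]
[13  4  6  7 42] [389.5 185. ]
[21  4  7  7 44] [398.34090909 185.11363636]
[30  5  7  7 43] [407.13953488 185.95348837]
knob
[21  0 11 11 53] [407.96226415 207.88679245]
[17  9  5 18 51] [399.01960784 222.07843137]
[28 29  4  6 13] [410.15384615 237.30769231]
[[401 402 403 404 405 406 407 408 409 410 411 403 404 405 406 407 408 409
  410 411 404 405 406 407 408 409 410 411 405 406 407 408 409 410 411 407
  408 409 410 411 408 409 410 411 409 410 411 410 411 410 411 399 400 401
  411 399 400 401 411 399 400 401 399 400 401 398 399 400 398 399 400 398
  399 400 398 399 400 398 399 400 398 399 400 398 399 400 398 399 400 398
  399 400 398 399 397 398 399 397 398 399 397 398 399 398 411 411 410 411
  410 411 409 410 411 408 409 410 411]
 [205 205 205 205 205 205 205 205 205 205 205 206 206 206 206 206 206 206
  206 206 207 207 207 207 207 207 207 207 208 208 208 208 208 208 208 209
  209 209 209 209 210 210 210 210 211 211 211 212 212 213 213 214 214 214
  214 215 215 215 215 216 216 216 217 217 217 218 218 218 219 219 219 220
  220 220 221 221 221 222 222 222 223 223 223 224 224 224 225 225 225 226
  226 226 227 227 228 228 228 229 229 229 230 230 230 231 234 235 236 236
  237 237 238 238 238 239 239 239 239]]
```

View pics/w3c.png

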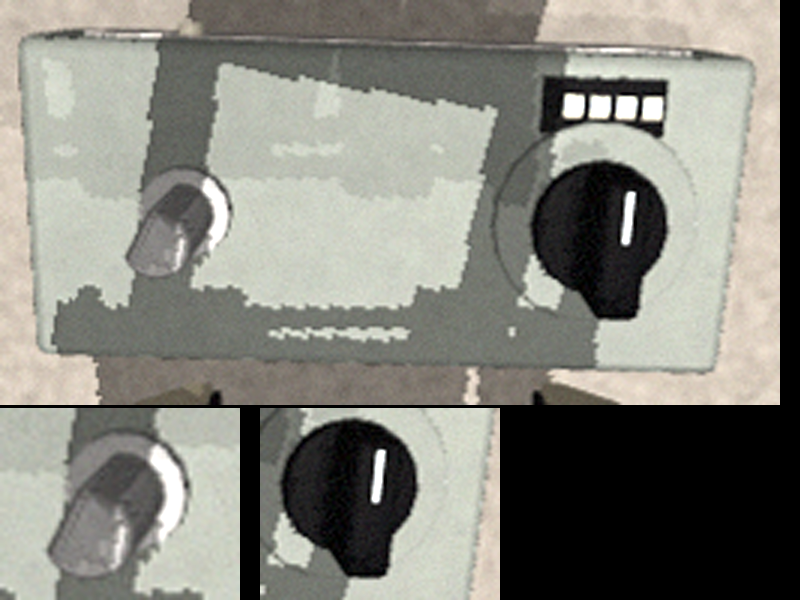

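Run:
```python
from h import *; import pickle
m=pickle.load(open('m3.pkl','rb'))
f=lambda x,y,z:onz('wrist',x,y,z,m)
a=lambda d:np.degrees(np.arctan2(d[1],d[0])).round(2)
C=[f(*p,.06) for p in((196.7,162.7),(441,170),(429,273.7),(203.3,267.3))]
for c in C: print(c.round(4))
print('front',a(C[1]-C[0])-90,'back',a(C[2]-C[3])-90,'L',a(C[3]-C[0]),'R',a(C[2]-C[1]))
c=sum(C)/4
for y in (12,13,14):
    r=np.radians(y); v=np.array([-np.sin(r),np.cos(r),0]); print(y,'shaft',(c-.065*v).round(4),'knob',(c+.07*v).round(4))
print('wheels',a(f(407.14,185.95,.062)-f(380.9,184.9,.062))-90)
print('bar',a(f(398.2,231,.104)-f(400,213.5,.104)))
print('knob disc',f(389.8,225.5,.075),'shoulder',f(252,219,.068),'top',f(241,234,.112))
print(tri(ray('top',205+421/590*130,175+108/386*85),ray('wrist',241,234,m)))
```

```text
[ 0.5891 -0.0208  0.06  ]
[0.5363 0.2079 0.06  ]
[0.6401 0.2336 0.06  ]
[0.6931 0.0028 0.06  ]
front 13.010000000000005 back 12.930000000000007 L 12.79 R 13.86
12 shaft [0.6282 0.0423 0.06  ] knob [0.6001 0.1743 0.06  ]
13 shaft [0.6293 0.0425 0.06  ] knob [0.5989 0.1741 0.06  ]
14 shaft [0.6304 0.0428 0.06  ] knob [0.5977 0.1738 0.06  ]
wheels 12.480000000000004
bar 12.89
knob disc [0.5985588  0.17300367 0.075     ] shoulder [0.62764207 0.04272046 0.068     ] top [0.63147909 0.04210696 0.112     ]
(array([0.63394184, 0.04193174, 0.11115229]), np.float64(0.004195522605708539))
```

Knob bar 12.9° against drive yaw of about 13°: the knob is at zero. Now to the shaft.

Request:
{"api": "arm_command", "payload": {"deltas": [[[0.3, -2, 0, 0, 0, -7], [0.3, -2, 0, 0, 0, -7], [0.3, -2.26, -1.5, 0, 0, -7], [0, 0, -2.5, 0, 0, -7], [0, 0, -3, 0, 0, -7], [0, 0, -3, 0, 0, -6.6], [0, 0, -2.5, 0, 0, 0], [0, 0, -1.6, 0, 0, 0], [0, 0, 0, 0, 0, 0], [0, 0, 0, 0, 0, 0]]]}}

```text
t: 7.33
tool_pos: [0.6284, 0.0434, 0.095]
orientation: [-0.729, -3.051, 0.002]
force: [0.4, -0.2, 0.3]
opening: 0.0554
gripper_force: 0.0
```

Request:
{"api": "arm_command", "payload": {"deltas": [[[0, 0, 0, 0, 0, 0], [0, 0, 0, 0, 0, 0], [0, 0, 0, 0, 0, 0], [0, 0, 0, 0, 0, 0], [0, 0, 0, 0, 0, 0], [0, 0, 0, 0, 0, 0], [0, 0, 0, 0, 0, 0], [0, 0, 0, 0, 0, 0]]], "gripper": -1, "squeeze": 15}}

```text
t: 8.0
tool_pos: [0.6312, 0.0433, 0.0981]
orientation: [0.731, 3.054, 0.003]
force: [2.8, 4.1, 0.4]
opening: 0.0174
gripper_force: 15.0
```

```bash
python3 st.py
```

```text
8.0 [0.6312 0.0433 0.0981] 63.09 [ 0.0019  0.0014 -1.    ] [2.76 4.14 0.36] [ 0.712 -0.572  0.049] 0.0174 15.00100627192296 [-1.300e-02  3.170e-01  1.534e+00  1.000e-03  1.289e+00 -1.115e+00]
```

Request:
{"api": "arm_command", "payload": {"deltas": [[[0, 0, 0, 0, 0, 0], [0, 0, 0, 0, 0, 0], [0, 0, 0, 0, 0, 0], [0, 0, 0, 0, 0, 0]]], "squeeze": 50}}

```text
t: 8.33
tool_pos: [0.6313, 0.0434, 0.098]
orientation: [0.73, 3.054, 0.003]
force: [3.0, 4.6, 0.7]
opening: 0.017
gripper_force: 50.0
```

```bash
python3 st.py
```

```text
8.3333 [0.6313 0.0434 0.098 ] 63.1 [ 0.0021  0.0014 -1.    ] [3.04 4.58 0.75] [ 0.757 -0.647  0.039] 0.017 50.00016275444068 [-1.300e-02  3.170e-01  1.534e+00  1.000e-03  1.289e+00 -1.115e+00]
```

Request:
{"api": "arm_command", "payload": {"deltas": [[[0, 0, 0, 0, 0, 0], [0, 0, 0, 0, 0, 0], [0, 0, 0, 0, 0, 6], [0, 0, 0, 0, 0, 0], [0, 0, 0, 0, 0, 0]]], "gripper": -0.5, "squeeze": 15}}

```text
t: 8.75
tool_pos: [0.6303, 0.0422, 0.0973]
orientation: [-0.575, -3.088, 0.0]
force: [-0.1, -0.2, -0.2]
opening: 0.0231
gripper_force: 0.0
```

Request:
{"api": "arm_command", "payload": {"deltas": [[[0, 0, 0, 0, 0, 0], [0, 0, 0, 0, 0, 0], [0, 0, 0, 0, 0, 0], [0, 0, 0, 0, 0, 0]]], "gripper": -1, "squeeze": 15}}

```text
t: 9.08
tool_pos: [0.631, 0.0439, 0.0974]
orientation: [0.573, 3.088, 0.004]
force: [4.6, 5.8, -2.8]
opening: 0.0163
gripper_force: 15.0
```

```bash
python3 st.py
```

```text
9.0833 [0.631  0.0439 0.0974] 68.98 [ 0.0013  0.0022 -1.    ] [ 4.55  5.79 -2.82] [ 1.109 -0.748  0.043] 0.0163 15.00048598711146 [-0.013  0.318  1.534  0.002  1.288 -1.217]
```

Request:
{"api": "arm_command", "payload": {"deltas": [[[0.05, 0.1, 0, 0, 0, -4], [0.03, 0.04, 0, 0, 0, -6], [0.03, 0, 0, 0, 0, -6], [0.03, 0, 0, 0, 0, -6], [0.02, 0, 0, 0, 0, -6], [0.02, -0.02, 0, 0, 0, -6], [0, -0.03, 0, 0, 0, -6], [0, -0.04, 0, 0, 0, -6], [0, 0, 0, 0, 0, -6], [0, 0, 0, 0, 0, -4], [0, 0, 0, 0, 0, 0], [0, 0, 0, 0, 0, 0]]], "squeeze": 30}}

```text
t: 10.08
tool_pos: [0.6318, 0.0427, 0.0973]
orientation: [-1.952, -2.46, 0.001]
force: [-3.2, -0.8, 1.7]
opening: 0.0161
gripper_force: 30.0
```

```bash
python3 st.py
```

```text
10.0833 [0.6318 0.0427 0.0973] 13.13 [-1.1e-03 -2.0e-04 -1.0e+00] [-3.16 -0.78  1.73] [-0.169  0.565  0.023] 0.0161 30.00042914232381 [-0.013  0.322  1.529 -0.     1.292 -0.242]
```

Request:
{"api": "arm_command", "payload": {"deltas": [[[0, 0, 0, 0, 0, 0], [0, 0, 0, 0, 0, 0], [0, 0, 0, 0, 0, 0], [0, 0, 3, 0, 0, 0], [0, 0, 3.5, 0, 0, 0], [0, 0, 3.5, 0, 0, 0], [-1, -1.5, 2.5, 0, 0, 4], [-2, -3, 1.5, 0, 0, 6], [-2, -3.2, 0, 0, 0, 6], [-2, -3.2, 0, 0, 0, 6], [-2, -3.2, 0, 0, 0, 6], [-2, -3.2, 0, 0, 0, 6]]], "gripper": 0.2}}

```text
t: 11.08
tool_pos: [0.5214, -0.1313, 0.2378]
orientation: [1.14, 2.926, -0.0]
force: [0.5, -0.3, -0.1]
opening: 0.0558
gripper_force: 0.0
```

Request:
{"api": "arm_command", "payload": {"deltas": [[[-2, -3.2, 0, 0, 0, 6], [-2, -3.2, 0, 0, 0, 6], [-2, -3.2, 0, 0, 0, 6], [-1.7, -2.5, -3, 0, 0, 0], [0, 0, 0, 0, 0, 0], [0, 0, 0, 0, 0, 0]]]}}

```text
t: 11.58
tool_pos: [0.444, -0.2512, 0.2065]
orientation: [-0.682, -3.064, -0.002]
force: [0.5, 0.8, 0.4]
opening: 0.0556
gripper_force: 0.0
```

```bash
python3 st.py
python3 - <<'E'
from h import *; import pickle
m=eyes.camera_model('wrist'); im=eyes.read_camera('wrist'); cv2.imwrite('pics/w4.png',im)
pickle.dump(m,open('m4.pkl','wb'))
p=proj('wrist',[.4425,-.254,.02],m); print(p)
x,y=p.astype(int); x0=max(x-60,0);y0=max(y-45,0)
print(x0,y0)
a=cv2.resize(im[y0:y0+90,x0:x0+120],(800,600),interpolation=cv2.INTER_CUBIC)
cv2.imwrite('pics/w4c.png',np.clip(a*1.6,0,255).astype(np.uint8))
E
```

```text
11.5833 [ 0.444  -0.2512  0.2065] 64.9 [-0.0021  0.0017 -1.    ] [0.5  0.8  0.44] [ 0.01  -0.145 -0.04 ] 0.0556 0.0 [-0.616 -0.095  1.773  0.     1.467 -1.748]
[312.84925462 223.98592019]
252 178
```

View pics/w4c.png

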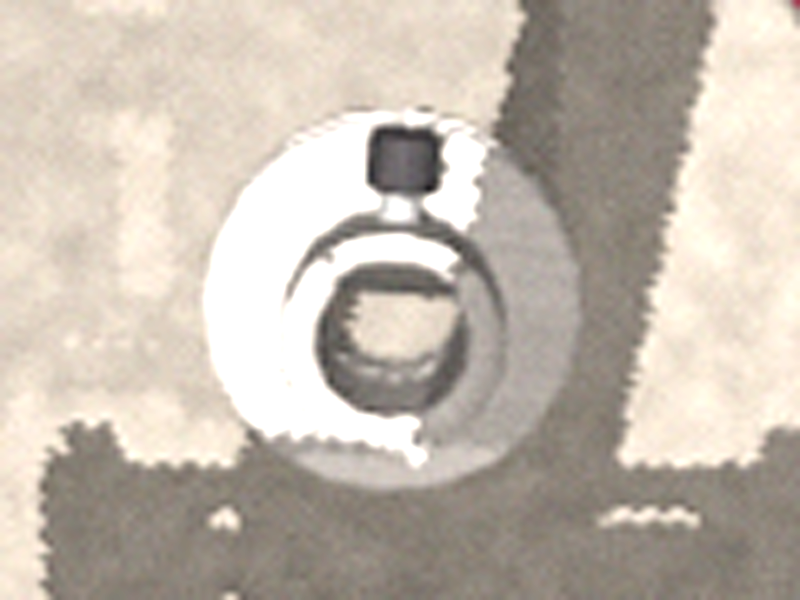

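Run:
```python
from h import *; import pickle
m=pickle.load(open('m4.pkl','rb'))
f=lambda x,y,z:onz('wrist',252+x*.15,178+y*.15,z,m)
a=lambda d:np.degrees(np.arctan2(d[1],d[0])).round(2)
w=f(392,300,.016); h=f(393,340,.038); s=f(404,160,.029)
print(w,h,s)
c=(w+h)/2
for q in (w,h,c): print('yaw',a((q-s)),np.linalg.norm((q-s)[:2]))
l,r=f(350,290,.038),f(455,290,.038); print('flatline',a(r-l),f(204,300,.016)-f(580,300,.016))
```

```text
[ 0.44146108 -0.25589768  0.016     ] [ 0.44257204 -0.25598981  0.038     ] [ 0.42043622 -0.24385111  0.029     ]
yaw -29.81 0.024231479722048543
yaw -28.74 0.025245647112543356
yaw -29.26 0.02473748112980785
flatline 64.92 [-0.02495814 -0.0533166   0.        ]
```

Request:
{"api": "arm_command", "payload": {"deltas": [[[-0.1, -0.2, -3.5, 0, 0, -3.4], [-0.1, -0.2, -3.5, 0, 0, 0], [0, -0.1, -3.5, 0, 0, 0], [0, 0, -3, 0, 0, 0], [0, 0, -2, 0, 0, 0], [0, 0, -1.2, 0, 0, 0], [0, 0, 0, 0, 0, 0], [0, 0, 0, 0, 0, 0], [0, 0, 0, 0, 0, 0]]]}}

```text
t: 12.38
tool_pos: [0.4454, -0.2561, 0.0432]
orientation: [0.767, 3.043, -0.002]
force: [-0.2, -0.5, 0.3]
opening: 0.0559
gripper_force: 0.0
```

```bash
python3 st.py
```

```text
12.3833 [ 0.4454 -0.2561  0.0432] 61.72 [ 0.0027 -0.0018 -1.    ] [-0.2  -0.47  0.35] [ 0.025 -0.142 -0.042] 0.0559 0.0 [-0.622  0.084  1.911  0.     1.143 -1.699]
```

Request:
{"api": "arm_command", "payload": {"deltas": [[[0, 0, -0.1, 0, 0, 0], [0, 0, 0, 0, 0, 0], [0, 0, 0, 0, 0, 0]]]}}

```text
t: 12.63
tool_pos: [0.4443, -0.256, 0.0412]
orientation: [0.768, 3.044, -0.001]
force: [-0.1, 0.2, 1.5]
opening: 0.0557
gripper_force: 0.0
```

```bash
python3 st.py;python3 - <<'E'
from h import *; import pickle
s=monitor.read_state();m=eyes.camera_model('wrist'); im=eyes.read_camera('wrist'); cv2.imwrite('pics/w5.png',im)
pickle.dump((m,s),open('m5.pkl','wb'))
# dark screw and hub: report predicted pixels
print(proj('wrist',[.442,-.256,.038],m),proj('wrist',[.4204,-.2439,.029],m))
E
```

```text
12.6333 [ 0.4443 -0.256   0.0412] 61.67 [ 0.0016 -0.0011 -1.    ] [-0.11  0.19  1.47] [ 0.013 -0.101  0.096] 0.0557 0.0 [-0.623  0.086  1.913  0.     1.14  -1.699]
[315.18348519 302.09486874] [315.99666851 249.55955425]
```

Request:
{"api": "arm_command", "payload": {"deltas": [[[-0.2, 0, -0.3, 0, 0, 0], [0, 0, 0, 0, 0, 0], [0, 0, 0, 0, 0, 0], [0, 0, 0, 0, 0, 0], [0, 0, 0, 0, 0, 0], [0, 0, 0, 0, 0, 0]]], "gripper": -1, "squeeze": 45}}

```text
t: 13.18
tool_pos: [0.4415, -0.2555, 0.0369]
orientation: [-0.769, -3.046, -0.0]
force: [0.5, -1.1, -0.7]
opening: 0.0337
gripper_force: 45.0
```

```bash
python3 st.py
```

```text
13.1833 [ 0.4415 -0.2555  0.0369] 61.67 [-3.e-04  2.e-04 -1.e+00] [ 0.47 -1.05 -0.66] [-0.043 -0.066 -0.004] 0.0337 44.99973666854203 [-0.625  0.088  1.92  -0.     1.134 -1.701]
```

Request:
{"api": "arm_command", "payload": {"deltas": [[[0, 0, 1.5, 0, 0, 0], [0, 0, 3, 0, 0, 0], [0, 0, 3.5, 0, 0, 0], [0, 0, 3.5, 0, 0, 0], [0, 0, 3, 0, 0, 0], [0, 0, 1, 0, 0, 0], [0, 0, 0, 0, 0, 0], [0, 0, 0, 0, 0, 0]]]}}

```text
t: 13.85
tool_pos: [0.4415, -0.2555, 0.1912]
orientation: [-0.769, -3.046, -0.0]
force: [-0.1, 0.0, -2.6]
opening: 0.0335
gripper_force: 45.0
```

```bash
python3 st.py;python3 - <<'E'
from h import *; import pickle
s=monitor.read_state();m=eyes.camera_model('wrist'); im=eyes.read_camera('wrist'); cv2.imwrite('pics/w6.png',im)
R=cv2.Rodrigues(np.array(s['orientation'],float))[0]; T=s['tool_pos']
P=lambda v:proj('wrist',T+R@np.array(v),m)
print('hubtop',P([0,0,-.001]),'rim',P([.03,0,.021]),P([-.03,0,.021]),P([0,.03,.021]),P([0,-.03,.021]),'screw',P([-.026,0,.008]),P([.026,0,.008]))
h=im.astype(int); g=h.max(2)
x,y=P([-.026,0,.008]).astype(int)
for yy in range(y-14,y+15,2): print(yy,g[yy,x-22:x+23:2])
pickle.dump((m,s),open('m6.pkl','wb'))
E
```

```text
13.85 [ 0.4415 -0.2555  0.1912] 61.67 [-2.e-04  1.e-04 -1.e+00] [-0.06  0.05 -2.63] [ 0.014 -0.129  0.004] 0.0335 44.99943966802675 [-0.625 -0.088  1.794 -0.     1.435 -1.701]
hubtop [317.36404503 309.89202974] rim [317.20528665 238.91401935] [316.94785319 338.59948104] [371.18635308 291.05537264] [262.93163538 291.02883581] screw [317.11348473 345.50844712] [317.36739768 253.78899873]
331 [112 113 118 115 113  77  67  74  69  72  65  67  68  69  71  84 118 117
 118 120 118 114 109]
333 [104 113 116 114 116 117 120 117 120 103  89  95 113 121 118 124 120 117
 118 119 112 110 108]
335 [103 107 118 115 119 114 113 119 121 123 119 119 112 111 118 119 111 111
 113 116 115 102  90]
337 [153 138 108 113 117 113 108 117 114 118 117 118 110 120 113 117 116 108
 116 111  94  84  86]
339 [155 157 166 136 117 107 117 112 112 111 112 115 107 113 111 115 116 101
  99  90  92  90  88]
341 [156 154 166 170 165  90  86  93  99 113 112 107  92 104 103 103  88  93
  90  87  89  94  87]
343 [155 163 173 170 160 143  95  92  89  91  94  88  89  87  90  87  83  88
  91  88  94  87  92]
345 [155 164 170 168 166 163  91  94  89  95  96  94  90  91  89  89  91  89
  84  87  88  89  93]
347 [26 26 29 29 28 31 23 23 29 23 28 28 26 25 26 27 25 17 22 27 28 27 22]
349 [27 22 24 20 23 21 27 28 26 22 31 25 27 26 25 20 28 23 29 27 34 31 28]
351 [24 26 30 26 26 21 24 25 21 29 27 23 21 23 30 25 24 26 25 32 34 33 32]
353 [32 28 33 28 31 30 33 36 29 33 31 33 30 31 30 35 32 34 34 43 59 56 60]
355 [32 29 26 31 31 29 32 32 29 29 34 30 32 31 28 31 28 39 41 39 48 46 46]
357 [27 37 28 35 33 31 30 29 33 31 33 34 32 30 34 30 44 45 42 40 46 53 56]
359 [34 38 31 36 34 38 37 33 31 32 32 37 28 34 33 32 67 66 59 52 53 67 65]
```

Run:
```python
from h import *; import pickle
m,s=pickle.load(open('m6.pkl','rb')); im=cv2.imread('pics/w6.png'); g=cv2.medianBlur(im,3).max(2)
for yy in range(234,342,3): print(yy,' '.join('%3d'%v for v in g[yy,257:380:3]))
b=(g[238:272,295:340]<60).astype(np.uint8); n,l,st,c=cv2.connectedComponentsWithStats(b); print([(st[i],c[i]+[295,238]) for i in range(1,n) if st[i,4]>20])
```

```text
234 143 143 149 150 148 150 146 143 144 147 147 143 147 145 146 146 143 147 138  81  79  77  82  80  78  80  77  78  92  93  94 110 165 162 161 159 162 157 160 160 164
237 142 146 148 151 151 148 143 140 145 145 147 148 142 144 110  93 111  94 113 119 114 109  93  76  80  72  76  76  90  92  95  88 122 155 163 166 169 159 159 163 166
240 155 152 140 126 147 143 142 143 145 142 145 149 111 112 122 122 122 120 120 106 112 117 122 124 122 120  90  77  88  91  89  89  85 130 155 159 159 155 150 160 137
243 165 159  80  74  91 143 146 150 148 140 125 184 149 115  89  99  91 101 115 118 121 114 105  94 101  93 118 118  91  80  89  89  88  94 135  90  90  92  90  92  95
246 155  94  87  90  85 103  97 134 110 147 216 172  88 115 119 122 120  76  30  27  27  34  80 122 119 121 102  99 116 114  88  91  92  91  89  93  93  93  90  95  96
249 123  93  90  93  93  90  91  86 183 202 138 112 120 120 118 122  81  22  21  21  21  20  22  49 120 119 121 119 104  94 168 111  92  92  91  94  95  94  92  93  95
252  92  93  88  89  89  93  94 185 165 189 144 116 118 117 117 116  49  30  33  35  34  33 
[... 4334 characters left out ...]
2 116 111  74  69  68  69  67  68  69  79 114 120 119 111 109 109 104  67   8   8   8  52  72  71  72  72  71
333  72  71  72  70  11  11   8  11 155 158 153 110 105 108 114 117 115 117 119  89  95 116 120 119 116 117 115 110 104  94  88  77   9   9  10  23  72  73  71  71  71
336  72  72  72  67  10   9  11   8 160 162 161 157 153 107 109 115 113 115 117 119 118 117 117 116 113 114 100  87  90  87  86  86   9  10   9   8  71  71  71  73  70
339  71  71  73  59   8   5   8  54 158 161 157 155 153 156 162 119 107 111 114 111 112 110 113 113 102  86  92  89  86  91  90  92   8   7  10   8  69  71  70  71  73
[(array([ 10,   8,  22,  22, 448], dtype=int32), array([315.578125  , 256.46651786]))]
```

Run:
```python
from h import *; import pickle
m,s=pickle.load(open('m6.pkl','rb'))
R=cv2.Rodrigues(np.array(s['orientation'],float))[0]; T=s['tool_pos']
P=lambda v:proj('wrist',T+R@np.array(v),m)[1].round(1)
for dx in(-.001,0,.001): print(dx,'hub',P([.017+dx,0,-.001]),P([-.017+dx,0,-.001]),'bore',P([.0077+dx,0,-.001]),P([-.0112+dx,0,-.001]),'rimtop',P([.03+dx,0,.021]),'screw',P([.03+dx,0,.01]),P([.022+dx,0,.01]))
im=cv2.imread('pics/w6.png'); g=im.max(2)
print(g[278:296,310:322].mean(1).round()); print(g[326:346,310:322].mean(1).round()); print(g[230:272,312:320].mean(1).round())
```

```text
-0.001 hub 279.6 342.0 bore 297.4 331.9 rimtop 240.7 screw 246.8 262.0
0 hub 277.7 340.3 bore 295.5 330.1 rimtop 238.9 screw 244.9 260.1
0.001 hub 275.7 338.5 bore 293.6 328.3 rimtop 237.1 screw 242.9 258.2
[ 66.  67.  68.  78. 108. 120. 119. 120. 118. 116. 115.  95.  70.  64.
  65.  65.  64.  63.]
[ 68.  67.  67.  67.  67.  68.  75. 106. 120. 119. 118. 116. 113. 113.
 110. 104.  90.  92.  92.  92.]
[150. 136. 116.  98.  81.  76.  91. 116. 120. 120. 114.  84.  94. 119.
 123.  71.  26.  23.  21.  22.  22.  30.  36.  37.  37.  37.  38.  38.
  38.  37.  37.  37.  38.  36.  36.  38.  36.  35.  84.  94.  92.  92.]
```

Request:
{"api": "arm_command", "payload": {"deltas": [[[1.3, 2.2, 0, 0, 0, 3], [1.8, 2.8, 0, 0, 0, 4], [1.9, 3, 0, 0, 0, 4], [1.9, 3, 0, 0, 0, 4], [1.9, 3, 0, 0, 0, 4], [1.9, 3, 0, 0, 0, 4], [1.9, 3, 0, 0, 0, 4], [1.9, 3, 0, 0, 0, 4], [1.8, 2.77, 0, 0, 0, 4], [1.3, 2, 0, 0, 0, 3.4], [1.2, 1, 0, 0, 0, 3], [0, 0, 0, 0, 0, 0]]]}}

```text
t: 14.9
tool_pos: [0.6293, 0.0349, 0.188]
orientation: [0.366, -3.116, -0.002]
force: [0.3, -0.6, -2.3]
opening: 0.0335
gripper_force: 45.0
```

Request:
{"api": "arm_command", "payload": {"deltas": [[[0, 0, -0.5, 0, 0, 0], [0, 0, -0.5, 0, 0, 0], [0, 0, 0, 0, 0, 0], [0, 0, 0, 0, 0, 0]]]}}

```text
t: 15.23
tool_pos: [0.6284, 0.0312, 0.1806]
orientation: [0.354, -3.119, -0.0]
force: [0.8, -0.3, -0.9]
opening: 0.0331
gripper_force: 45.0
```

```bash
python3 st.py
```

```text
15.2333 [0.6284 0.0312 0.1806] 102.97 [-2.6e-03 -1.0e-04 -1.0e+00] [ 0.75 -0.35 -0.92] [ 0.079 -0.118 -0.031] 0.0331 44.999363052193075 [-0.032  0.242  1.467 -0.     1.435 -1.829]
```

Request:
{"api": "arm_command", "payload": {"deltas": [[[0.05, 0.5, -1, 0, 0, 0], [0.05, 0.5, -0.8, 0, 0, 0], [0, 0.1, 0, 0, 0, 0], [0, 0, 0, 0, 0, 0], [0, 0, 0, 0, 0, 0]]]}}

```text
t: 15.65
tool_pos: [0.6305, 0.0433, 0.164]
orientation: [0.358, -3.121, 0.0]
force: [0.6, 0.1, -0.4]
opening: 0.0335
gripper_force: 45.0
```

```bash
python3 st.py
```

```text
15.65 [0.6305 0.0433 0.164 ] 103.09 [-3.e-04 -1.e-04 -1.e+00] [ 0.6   0.14 -0.45] [ 0.033 -0.115 -0.028] 0.0335 44.99960674904287 [-0.012  0.259  1.478 -0.     1.405 -1.812]
```

Request:
{"api": "arm_command", "payload": {"deltas": [[[-0.1, -0.1, -0.4, 0, 0, 0], [0, 0, -0.4, 0, 0, 0], [0, 0, -0.3, 0, 0, 0], [0, 0, 0, 0, 0, 0], [0, 0, -0.2, 0, 0, 0], [0, 0, -0.2, 0, 0, 0], [0, 0, 0, 0, 0, 0]]]}}

```text
t: 16.23
tool_pos: [0.6294, 0.0421, 0.1486]
orientation: [0.357, -3.121, -0.0]
force: [1.1, -0.9, -1.6]
opening: 0.0337
gripper_force: 45.0
```

```bash
python3 st.py
```

```text
16.2333 [0.6294 0.0421 0.1486] 103.07 [-6.e-04  0.e+00 -1.e+00] [ 1.14 -0.9  -1.62] [ 0.053 -0.113 -0.012] 0.0337 44.999447445734404 [-0.014  0.268  1.496  0.     1.378 -1.813]
```

Request:
{"api": "arm_command", "payload": {"deltas": [[[0, 0, -0.2, 0, 0, 0], [0, 0, -0.2, 0, 0, 0], [0, 0, -0.2, 0, 0, 0], [0, 0, 0, 0, 0, 0], [0, 0, 0, 0, 0, 0]]]}}

```text
t: 16.65
tool_pos: [0.6295, 0.0421, 0.1428]
orientation: [0.358, -3.121, -0.0]
force: [-0.3, -0.1, -2.1]
opening: 0.0339
gripper_force: 45.0
```

```bash
python3 st.py
```

```text
16.65 [0.6295 0.0421 0.1428] 103.07 [-4.e-04 -0.e+00 -1.e+00] [-0.26 -0.08 -2.1 ] [ 0.053 -0.141 -0.009] 0.0339 44.99937836662866 [-0.014  0.273  1.501 -0.     1.368 -1.813]
```

It is sliding on with no side force. Continuing down.

Request:
{"api": "arm_command", "payload": {"deltas": [[[0, 0, -0.4, 0, 0, 0], [0, 0, -0.4, 0, 0, 0], [0, 0, -0.4, 0, 0, 0], [0, 0, -0.4, 0, 0, 0], [0, 0, -0.4, 0, 0, 0], [0, 0, -0.4, 0, 0, 0], [0, 0, -0.4, 0, 0, 0], [0, 0, -0.3, 0, 0, 0], [0, 0, 0, 0, 0, 0], [0, 0, 0, 0, 0, 0]]]}}

```text
t: 17.48
tool_pos: [0.6295, 0.0422, 0.1118]
orientation: [0.358, -3.121, -0.0]
force: [-0.1, 0.3, -2.2]
opening: 0.0333
gripper_force: 45.0
```

```bash
python3 st.py
```

```text
17.4833 [0.6295 0.0422 0.1118] 103.07 [-5.e-04 -0.e+00 -1.e+00] [-0.06  0.32 -2.23] [ 0.026 -0.118 -0.064] 0.0333 44.99944797134958 [-0.014  0.301  1.527 -0.     1.314 -1.813]
```

Request:
{"api": "arm_command", "payload": {"deltas": [[[0, 0, -0.2, 0, 0, 0], [0, 0, -0.2, 0, 0, 0], [0, 0, -0.2, 0, 0, 0], [0, 0, -0.2, 0, 0, 0], [0, 0, -0.1, 0, 0, 0], [0, 0, 0, 0, 0, 0], [0, 0, 0, 0, 0, 0]]], "squeeze": 60}}

```text
t: 18.07
tool_pos: [0.6299, 0.0422, 0.1049]
orientation: [-0.358, 3.12, -0.0]
force: [-7.1, -0.4, 10.6]
opening: 0.0333
gripper_force: 60.0
```

```bash
python3 st.py
```

```text
18.0667 [0.6299 0.0422 0.1049] 103.08 [ 7.e-04 -1.e-04 -1.e+00] [-7.08 -0.44 10.64] [ 0.006  1.239 -0.025] 0.0333 60.00491930055432 [-0.014  0.308  1.532 -0.     1.301 -1.813]
```

Request:
{"api": "arm_command", "payload": {"deltas": [[[-0.05, 0, -0.1, 0, 0, 0], [-0.05, 0, -0.1, 0, 0, 0], [0, 0, 0, 0, 0, 0], [0, 0, 0, 0, 0, 0], [0, 0, 0, 0, 0, 0]]]}}

```text
t: 18.48
tool_pos: [0.6298, 0.0422, 0.1048]
orientation: [-0.357, 3.118, -0.001]
force: [-10.1, -0.8, 20.1]
opening: 0.0332
gripper_force: 60.0
```

```bash
python3 st.py
```

```text
18.4833 [0.6298 0.0422 0.1048] 103.08 [ 3.1e-03 -1.0e-04 -1.0e+00] [-10.07  -0.79  20.13] [0.075 1.716 0.048] 0.0332 60.00856715370901 [-0.014  0.305  1.535 -0.     1.298 -1.813]
```

Request:
{"api": "arm_command", "payload": {"deltas": [[[-0.1, 0, -0.05, 0, 0, 0], [0, 0, 0, 0, 0, 0], [0, 0, 0, 0, 0, 0], [0, 0, 0, 0, 0, 0]]]}}

```text
t: 18.82
tool_pos: [0.6298, 0.0422, 0.1048]
orientation: [-0.357, 3.116, -0.001]
force: [-6.6, -0.3, 19.7]
opening: 0.0334
gripper_force: 60.0
```

```bash
python3 st.py; python3 -c "
from h import *
print(ticket.close_job())"
```

```text
18.8167 [0.6298 0.0422 0.1048] 103.07 [ 5.3e-03 -1.0e-04 -1.0e+00] [-6.63 -0.34 19.74] [0.116 1.167 0.019] 0.0334 60.008288165554404 [-0.014  0.303  1.537  0.     1.296 -1.813]
the job is handed in; nothing more can be done
None
```

I handed the job in at about 18.8 s: the knob is at its zero stop, the flat faces the front, and the pulley is seated on the shoulder, held by the hub and pressed down with about 20 N; no verdict was shown.

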